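# Unlock a sample transport case and lock its sliding cover open

## Robot

A 6-joint arm with a two-finger parallel gripper is mounted at the origin on a cart in front of the work surface, level with it; the furniture and walls round the work are solid. World frame = base frame: x ahead of the robot, y to its left, z up, the work surface at z = 0. Lengths are in m, angles in rad, forces in N, time in s.
With the tool pointing down it reaches from about 0.35 to 0.975 m from the base axis. Payload 4.9 kg.
Tool frame: the origin (TCP) lies midway between the tips of the shut fingers; the grasp point (between the pads) lies behind it (manip.grasp_offset is the y of the grasp point in the tool frame, in m); y points along the fingers, z is the direction in which the jaws open and shut, and the axes are right-handed (so a half turn about y gives the same grasp; the last joint's range is limited). The gripper opens to 85 mm and grips with 20 to 120 N. Pads are 22 mm wide; open, the fingers measure 114 mm over their backs; the gripper's body (76 mm by 85 mm) begins 54 mm behind the grasp point. The pads swing forward as they close: fully open they stand 13 mm farther back than shut.
Start: joints at [1.081, 0.053, 1.613, -0, 1.476, -0.119], TCP at [0.226, 0.583, 0.231] pointing down, gripper open.
Joint ranges: [-3.01, 3.01], [-1.01, 2.22], [0.06, 2.58], [-1.02, 4.17], [0.09, 2.62], [-3.14, 3.14]. Speed limits (rad/s): [2.57, 2.57, 3.14, 3.14, 3.14, 3.14].

## Interface

Orientations are given as a unit quaternion [w, x, y, z].
In Python, from plant import manip gives the robot as it stands. The module is installed in compiled form; this text tells all that it offers.
- The arm moves only by the shell command python3 -m jog 'ROWS'. ROWS is a JSON object of lists of equal length, an entry for each row: "offset": the shift along the world's x, y, z in units of 50 mm (1.0 is 50 mm), a list of three; "angular": the turn, a rotation vector about the world's x, y, z in units of 6 degrees (1.0 is 6 degrees), a list of three; "jaw": the finger opening in mm, from 0 to 85.4. In form: {"offset": [[tx, ty, tz], ...], "angular": [[ax, ay, az], ...], "jaw": [jaw, ...]}. A call has 1 to 12 rows; each row shifts and turns the commanded pose from where the row before left it; what a row does not reach is not made up. A row lasts 1/10 s, in which the tool goes at most 50 mm and 8.59 degrees, less where a joint would pass 70% of its speed; a pose out of reach is approached as far as the arm can. A call is refused whole if a number of a shift passes 1 or a number of a turn 1, either way. A call with a gripper value outside its range is refused whole. The fingers move at their own pace and stop on an object; the grip force is fixed at half the most. Time passes only in rows, so rows that do not move let the fingers close. It gives the time, the measured TCP pose, the force and the opening at its end, in the units of the state.
- manip.state(): the state, without advancing time (a new reading comes with each control period).
- manip.grab_frame(name): name is "scene" or "top" or "wrist"; returns the picture (420x560x3 uint8, blue, green, red); there is no depth.
- manip.camera_model(name): a dict with "fx", "fy", "cx", "cy" (pixels), "k1" (the pictures are not rectified: a ray, as slopes to the right and down, at radius r is drawn at 1 + k1 r^2 times it, then the intrinsics apply), "rvec" (rotation vector, rad) and "tvec" (3), from world to camera coordinates, as OpenCV has them; the wrist camera has in their place "mount" (4x4, takes a point from camera to tool coordinates, whose origin is the TCP and whose axes are the tool frame's). Camera axes: x right, y down, z forward; pixel columns grow to the right and rows downward; lengths in m; the calibration is good to about 2 mm. A picture is of the moment at which its call begins: read the wrist's pose just before it. camera_model takes no time and is no camera call.
- manip.job_done(): hands the job in, once; it reports no verdict.
The state is a dict: "time": time; "joint_pos": joint angles; "joint_vel": joint speeds; "joint_efforts": joint torques, N m; "tool_pos": TCP position; "tool_rot": TCP orientation; "contact_force": force on the tool from outside, world axes, zero at the start; "ft_torque": the same for the moment, N m; "gripper_width": opening from 0.0 (shut) to 1.0 (fully open).
Only numpy, scipy, OpenCV 4.12 (cv2) and the standard library are available. Lean on these libraries where they do the work, as an engineer would, in place of code of your own. Each camera call takes 0.05 s, during which the arm holds its last target.

## Task

Get the sample case ready for loading: draw its lock bar endways out of the two staples and lay it down on the worktop, then slide the cover fully back by its handle. The bar comes out to one side only, left or right, which cannot be seen: pull gently and, if it stops at once, try the other end. Then take the bar by its middle and lay it right down in the two rests in front of the cover, so that it keeps the cover open; leave the bottle, vial and beaker near the case where they are.

Things in the scene. Friction and masses are not known exactly. Their poses are not given: they have to be found in the camera images.
- case: Grey sample transport case, fixed, 228 mm along its x (-118 to +110), 234 mm along its y (-117 to +117), flat deck 70 mm above the worktop. Origin on the worktop under the middle of the cover's track; x points away from the robot, the way the cover opens, y left, z up; its yaw is -0.22 to 0.06 rad. A loading well 60 mm wide lies under the cover.
- lock_seat (a point): Lock line: the bar's origin when centred in the staples, on the deck, case frame (45, 0, 70) mm, axes as the case. Two like steel staples (tunnels) stand here at case y = -54 and +54 mm, 20 mm long in y, 50 mm wide (feet 74), top 46 mm above the deck, inside 38 mm wide, 40 high. One, left or right at random, has a narrow throat inside that the bar's cross pins cannot pass.
- rest_seat (a point): Where the bar's origin shall finally be, the bar along the case's y, either end to the right: on the deck, case frame (-35, 0, 70) mm, axes as the case. The rests are two pairs of upright cheeks on this line, 24 mm apart inside, their lips flared, 43 mm wide over all. The bar's cross pins go down between the rests, which leaves about 5 mm either way along y.
- rest_right (a point): Deck point in the middle of the right rest, whose cheeks run from case y = -112 to -44 mm, 36 mm high, as high as the bar: no room for fingers on the bar there. Only between the rests is the bar free for fingers. Axes as the case.
- rest_left (a point): Deck point in the middle of the left rest, whose cheeks run from case y = +44 to +112 mm, 36 mm high, as high as the bar. Axes as the case.
- lock_bar: Loose steel bar, 216 mm long (its y), 20 mm wide (x), 36 mm high (z), 0.12 to 0.24 kg; origin at the centre of its underside. Two 6 mm cross pins at y = -36 and +36 mm, 18 mm up, stand out 5.5 mm each side. At the start it lies in the staples behind the cover and blocks it; ribbed ends stand out 40 to 48 mm. Pulled the free way it is out after 180 mm; the other way it stops within 12 mm.
- cover (a joint): Travel of the sliding cover in m along the case's +x: 0 shut, 0.09 fully back at its stop; it stays where left (friction 2.5 N). Aluminium plate 130 x 76 mm (x, y), top 9 mm above the deck; shut, it fills the space between the rests; fully back, its near edge is 10 mm behind the bar in the rests, so fingertips on that side of the bar must stay over 9 mm above the deck.
- cover_handle (a point): Centre of the grip of the black bridge handle on the cover, 104 mm above the worktop; moves with the cover. The grip is 14 mm thick (case x), 64 mm long (case y), 14 mm high; under it are 17 mm of clear space to the cover.
- bottle: Bystander: clear sample bottle, 54 mm wide, 178 mm high, to the right of the case; origin at the centre of its foot. Between it and the case the worktop is always free at world x 0.38 to 0.66, y -0.30 to -0.25 m.
- vial: Bystander: amber vial, 44 mm wide, 76 mm high, to the left of the case; origin at the centre of its foot. Between it and the case the worktop is always free at world x 0.38 to 0.66, y +0.25 to +0.30 m.
- beaker: Bystander: beaker with a handle, 73 x 98 x 94 mm, to the left of the case; origin at the centre of its foot.

How it is judged:
On the way, in this order (a step that is already met when the one before it is completed fails the run):
1. the lock bar is out of the staples, lying on the worktop and let go, the cover still shut (height (world z) of lock_bar below 0.025 m and linear speed of lock_bar below 0.03 m/s and contact force between the fingers and lock_bar below 0.2 N and value of joint cover below 0.03 m), for 0.2 s.
2. the cover is fully back while the bar lies on the worktop (value of joint cover above 0.084 m and height (world z) of lock_bar below 0.025 m), for 0.2 s.
At the end, for the whole second after the job is handed in: The cover is fully back (within 7 mm of its stop) and the lock bar lies still and upright in both rests (either end to the right), down on the deck within 4 mm, within 6 mm across and 12 mm along of the rest seat (value of joint cover above 0.083 m and x of lock_bar in the frame of rest_seat between -0.006 and 0.006 m and y of lock_bar in the frame of rest_seat between -0.012 and 0.012 m and z of lock_bar in the frame of rest_seat between -0.004 and 0.004 m and angle between the y axis of lock_bar and the y axis of case, either way round below 0.08 rad and angle between lock_bar's own z axis and vertical below 0.1 rad and linear speed of lock_bar below 0.02 m/s); the robot touches nothing.
It fails at once if the bottle, the vial or the beaker is knocked over or shifted by more than 30 mm (distance of any of bottle, vial, beaker from where it was at the start of the episode above 0.03 m or angle between any of bottle, vial, beaker's own z axis and vertical above 0.5 rad).
It also fails if it takes over 72 s, if anything falls off the work surface, if the arm or the gripper's body presses on something with over 40 N, if the wrist force passes 120 N, or if a joint passes its speed limit or range.

## Working session

There is one attempt and no reset: what is moved stays moved. The work goes in short steps, Python scripts to look and compute and a shell command to move; the robot and the scene stay as the last step left them, time stands still between calls to the robot, and variables do not carry over. Pictures are saved under pics/ and viewed, and the job is handed in when it is done.

```bash
mkdir -p pics; ls
python3 - <<'E'
from plant import manip
import cv2
s=manip.state();print(s['time'],s['tool_pos'],s['tool_rot'],s['gripper_width'],manip.grasp_offset)
for n in("scene","top","wrist"):
    f=manip.grab_frame(n);cv2.imwrite(f"pics/{n}0.png",f);print(n,manip.camera_model(n))
E
```

```text
pics
0.0 [0.22616187 0.5819796  0.23004399] [-0.69429103  0.69569385 -0.130548    0.13010477] 1.0000419275796884 -0.0187
scene {'fx': 406.0562027428299, 'fy': 406.0562027428299, 'cx': 278.37440905219, 'cy': 205.09069350641002, 'k1': -0.05984880587485968, 'rvec': array([ 2.05667859, -0.62438942,  0.35621845]), 'tvec': array([-0.44078585,  0.25804641,  1.19904777])}
top {'fx': 400.5761639623213, 'fy': 400.5761639623213, 'cx': 277.4630739022879, 'cy': 209.0466470924964, 'k1': -0.07557096496738774, 'rvec': array([ 2.22388177, -1.9724907 ,  0.21657943]), 'tvec': array([-0.04397857,  0.56647775,  1.11753215])}
wrist {'fx': 322.8631479737954, 'fy': 322.8631479737954, 'cx': 276.58978621943584, 'cy': 208.58241545516998, 'k1': -0.02582633835625694, 'mount': array([[ 1.78090396e-04,  9.50569210e-01,  3.10512714e-01,
        -7.94538682e-02],
       [-3.02778931e-04, -3.10512653e-01,  9.50569198e-01,
        -1.42758043e-01],
       [ 9.99999938e-01, -2.63303952e-04,  2.32513008e-04,
         6.81117623e-04],
       [ 0.00000000e+00,  0.00000000e+00,  0.00000000e+00,
         1.00000000e+00]])}
```

View pics/scene0.png

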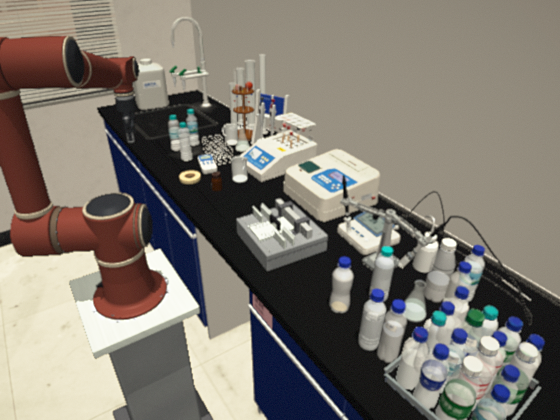

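View pics/top0.png

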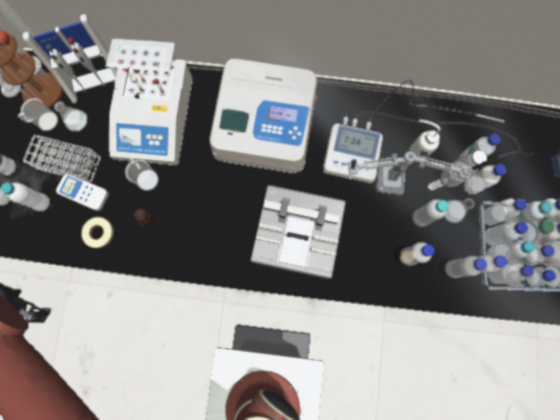

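View pics/wrist0.png

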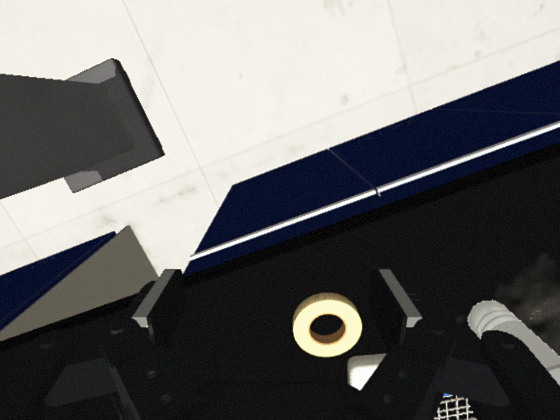

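The top view shows the case centred near px (299,231), the staples near (283,208) and (322,213), the bottle near (415,254), the vial near (142,215) and the beaker near (143,176). I'll enlarge the case and write helpers.

```bash
cat > h.py <<'E'
import numpy as np,cv2
from plant import manip
from scipy.spatial.transform import Rotation as R
def pose():
    s=manip.state();q=s['tool_rot'];return np.array(s['tool_pos']),R.from_quat([q[1],q[2],q[3],q[0]]).as_matrix()
def cam(n,tp=None):
    c=manip.camera_model(n);K=np.array([[c['fx'],0,c['cx']],[0,c['fy'],c['cy']],[0,0,1]]);D=np.array([c['k1'],0,0,0,0])
    if n=='wrist':
        p,Rt=tp;M=np.array(c['mount']);Rc=Rt@M[:3,:3];t=p+Rt@M[:3,3]
        Rw=Rc.T;tv=-Rw@t
    else:
        Rw=cv2.Rodrigues(np.array(c['rvec']))[0];tv=np.array(c['tvec'])
    return K,D,Rw,tv
def ray(c,uv):
    K,D,Rw,tv=c
    n=cv2.undistortPoints(np.array(uv,float).reshape(-1,1,2),K,D).reshape(-1,2)
    d=np.c_[n,np.ones(len(n))]@Rw
    return -Rw.T@tv,d
def onz(c,uv,z):
    o,d=ray(c,uv);return o+d*((z-o[2])/d[:,2])[:,None]
def proj(c,P):
    K,D,Rw,tv=c;return cv2.projectPoints(np.array(P,float).reshape(-1,1,3),cv2.Rodrigues(Rw)[0],tv,K,D)[0].reshape(-1,2)
def crop(f,x0,y0,x1,y1,k,name):
    cv2.imwrite('pics/'+name,cv2.resize(f[y0:y1,x0:x1],None,fx=k,fy=k,interpolation=cv2.INTER_CUBIC))
E
python3 - <<'E'
from h import *
f=cv2.imread('pics/top0.png');crop(f,240,175,360,285,5,'topc.png')
c=cam('top');g=onz(c,[[265,188],[345,200],[331,276],[252,260]],0.07);print(g.round(3))
print(onz(c,[[415,258],[142,218],[140,180]],0).round(3))
E
```

```text
[[ 0.625  0.068  0.07 ]
 [ 0.617 -0.17   0.07 ]
 [ 0.391 -0.15   0.07 ]
 [ 0.41   0.078  0.07 ]]
[[ 0.479 -0.41   0.   ]
 [ 0.502  0.441  0.   ]
 [ 0.623  0.471  0.   ]]
```

View pics/topc.png

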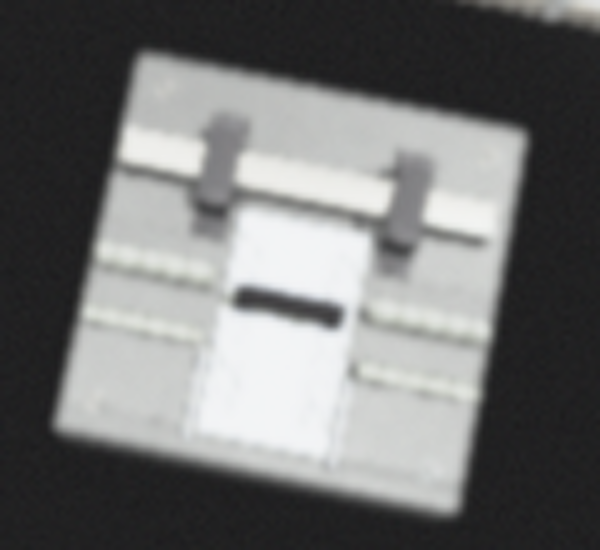

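```bash
cat >> h.py <<'E'
def fit(P,Q): # P case xy, Q world xy -> yaw,t,res
    P=np.array(P,float);Q=np.array(Q,float);p=P-P.mean(0);q=Q-Q.mean(0)
    a=np.arctan2((p[:,0]*q[:,1]-p[:,1]*q[:,0]).sum(),(p*q).sum())
    r=np.array([[np.cos(a),-np.sin(a)],[np.sin(a),np.cos(a)]]);t=Q.mean(0)-r@P.mean(0)
    return a,t,Q-(P@r.T+t)
E
python3 - <<'E'
from h import *
c=cam('top')
uv=np.array([[138,52],[527,130],[460,515],[55,430]])/5+[240,175]
print(fit(np.array([[110,117],[110,-117],[-118,-117],[-118,117]])/1000,onz(c,uv,.07)[:,:2]))
# bar top ends z .106 and handle z~.111
uv=np.array([[120,148],[493,220],[234,298],[342,314]])/5+[240,175]
print(onz(c,uv[:2],.106).round(4),onz(c,uv[2:],.111).round(4))
E
```

```text
(np.float64(-0.08455977888460395), array([ 0.51401687, -0.04612287]), array([[ 7.91416663e-05,  1.48335718e-04],
       [ 1.05190323e-04,  1.35348151e-04],
       [-4.13825580e-04, -3.35929158e-04],
       [ 2.29493591e-04,  5.22452887e-05]]))
[[ 0.5662  0.0623  0.106 ]
 [ 0.5501 -0.1518  0.106 ]] [[ 0.4878 -0.0117  0.111 ]
 [ 0.486  -0.0723  0.111 ]]
```

```bash
cat >> h.py <<'E'
YAW=-0.0846;T=np.array([0.5140,-0.0461])
def c2w(x,y):
    return T+np.array([[np.cos(YAW),-np.sin(YAW)],[np.sin(YAW),np.cos(YAW)]])@[x,y]
def w2c(w):
    return np.array([[np.cos(YAW),np.sin(YAW)],[-np.sin(YAW),np.cos(YAW)]])@(np.array(w)[:2]-T)
def togo(x,y,z):
    p,Rt=pose();zt=Rt[:,2];a=np.arctan2(zt[1],zt[0]);d=(YAW-a+np.pi/2)%np.pi-np.pi/2
    # rotvec to have y down & z along case x
    s=np.sign(zt@[np.cos(YAW),np.sin(YAW),0]);Z=s*np.array([np.cos(YAW),np.sin(YAW),0]);Y=np.array([0,0,-1.]);G=np.c_[np.cross(Y,Z),Y,Z]
    rv=R.from_matrix(G@Rt.T).as_rotvec()/np.radians(6)
    o=(np.r_[c2w(x,y),z]-p)/.05
    st=manip.state();print('t',round(st['time'],2),'tcp',p.round(4),'case',w2c(p).round(4),'F',np.round(st['contact_force'],1),'w',round(st['gripper_width'],3))
    print('offset units',o.round(2),'turn units',rv.round(2))
E
python3 -c "
from h import *
togo(.045,.094,.2);print(manip.state()['joint_pos'])"
```

```text
t 0.15 tcp [0.2262 0.5821 0.2303] case [-0.3398  0.6016] F [ 0.6 -0.7 -1.5] w 1.003
offset units [  6.81 -10.77  -0.61] turn units [ 1.000e-02 -2.000e-02 -1.227e+01]
[ 1.08100242e+00  5.32116001e-02  1.61400607e+00 -1.44246013e-05
  1.47601147e+00 -1.18963869e-01]
```

```bash
python3 -m jog '{"offset":[[0.5,-0.8,0],[0.5,-0.8,0],[0.5,-0.8,0],[0.5,-0.8,0],[0.5,-0.8,0],[0.5,-0.8,0],[0.5,-0.8,0],[0.5,-0.8,0],[0.5,-0.8,0],[0.5,-0.8,0],[0.5,-0.8,0],[0.5,-0.8,0]],"angular":[[0,0,-1],[0,0,-1],[0,0,-1],[0,0,-1],[0,0,-1],[0,0,-1],[0,0,-1],[0,0,-1],[0,0,-1],[0,0,-1],[0,0,-1],[0,0,-1]],"jaw":[60,60,60,60,60,60,60,60,60,60,60,60]}'
python3 -c "
from h import *
togo(.045,.094,.2)"
```

```text
time: 1.35
tool_pos: [0.527, 0.1007, 0.2311]
tool_rot: [0.484, -0.484, 0.515, -0.515]
contact_force: [0.4, -0.0, -0.2]
gripper_width: 0.705
t 1.35 tcp [0.527  0.1007 0.2311] case [0.0005 0.1473] F [ 0.4 -0.  -0.2] w 0.705
offset units [ 0.8  -1.14 -0.62] turn units [-0.   -0.   -0.22]
```

```bash
python3 -m jog '{"offset":[[0.4,-0.6,0],[0.4,-0.54,0],[0,0,0],[0,0,0]],"angular":[[0,0,-0.22],[0,0,0],[0,0,0],[0,0,0]],"jaw":[60,60,60,60]}'
python3 - <<'E'
from h import *
togo(.045,.094,.09)
tp=pose();f=manip.grab_frame('wrist');cv2.imwrite('pics/w1.png',f)
c=cam('wrist',tp);P=[np.r_[c2w(.045+a,b),.106] for a in(-.01,.01) for b in(-.103,.113)];uv=proj(c,P);print(uv.round())
E
```

```text
time: 1.75
tool_pos: [0.5663, 0.0452, 0.2307]
tool_rot: [0.479, -0.48, 0.52, -0.519]
contact_force: [0.2, 0.7, -0.3]
gripper_width: 0.702
t 1.75 tcp [0.5663 0.0452 0.2307] case [0.0444 0.0954] F [ 0.2  0.7 -0.3] w 0.702
offset units [ 0.01 -0.03 -2.81] turn units [-0.01 -0.01 -0.03]
[[267. 380.]
 [265. 181.]
 [286. 380.]
 [289. 181.]]
```

View pics/w1.png

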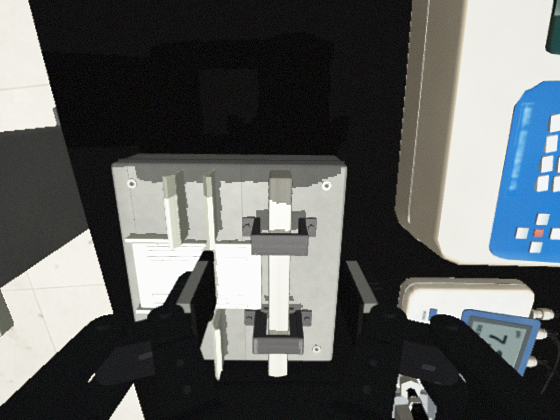

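Run:
```python
from h import *
f=cv2.imread('pics/w1.png');crop(f,100,140,360,385,3,'w1c.png')
```

```text
(no output)
```

View pics/w1c.png

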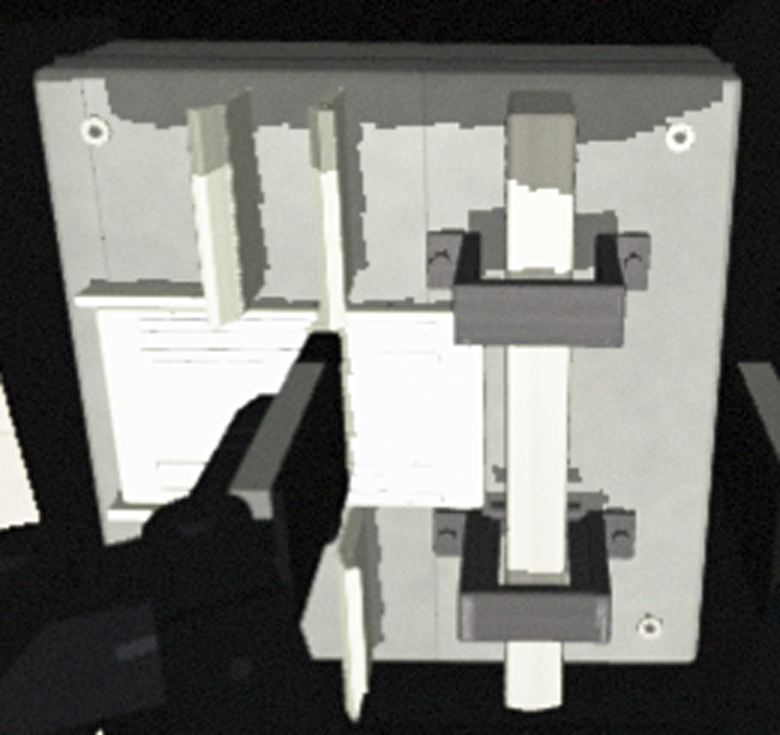

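Run:
```python
from h import *
R_=np.array
import h
# reconstruct pose at picture from current state (unmoved)
c=cam('wrist',pose());print('cam',ray(c,[[0,0]])[0])
g=lambda L:R_(L)/3+[100,140]
P=onz(c,g([[508,113],[575,113],[505,706],[562,708]]),.106);print([w2c(p).round(4) for p in P])
Q=onz(c,g([[36,78],[740,82],[696,660]]),.07);print([w2c(p).round(4) for p in Q])
```

```text
cam [0.57292284 0.12577749 0.37360747]
[array([0.038 , 0.1165]), array([0.0569, 0.1166]), array([ 0.0364, -0.0965]), array([ 0.0565, -0.0972])]
[array([-0.1132,  0.1193]), array([0.1107, 0.1189]), array([ 0.1104, -0.1097])]
```

```bash
python3 -m jog '{"offset":[[0.02,-0.03,-0.7],[0,0,-0.7],[0,0,-0.7],[0,0,-0.6],[0,0,-0.37],[0,0,0],[0,0,0]],"angular":[[0,0,0],[0,0,0],[0,0,0],[0,0,0],[0,0,0],[0,0,0],[0,0,0]],"jaw":[60,60,60,60,60,60,60]}'
python3 -c "
from h import *
togo(.045,.094,.077)"
```

```text
time: 2.5
tool_pos: [0.5672, 0.045, 0.0782]
tool_rot: [0.48, -0.48, 0.519, -0.519]
contact_force: [0.2, 0.1, 0.7]
gripper_width: 0.701
t 2.5 tcp [0.5672 0.045  0.0782] case [0.0453 0.0953] F [0.2 0.1 0.7] w 0.701
offset units [-0.01 -0.02 -0.02] turn units [-0.   -0.   -0.06]
```

```bash
python3 -m jog '{"offset":[[0,0,0],[0,0,0],[0,0,0],[0,0,0],[0,0,0],[0,0,0],[0,0,0],[0,0,0]],"angular":[[0,0,0],[0,0,0],[0,0,0],[0,0,0],[0,0,0],[0,0,0],[0,0,0],[0,0,0]],"jaw":[10,10,10,10,10,10,10,10]}'
python3 - <<'E'
from h import *
togo(.045,.094,.077)
f=manip.grab_frame('wrist');cv2.imwrite('pics/w2.png',f)
E
```

```text
time: 3.3
tool_pos: [0.5687, 0.044, 0.0796]
tool_rot: [-0.48, 0.479, -0.519, 0.52]
contact_force: [-0.4, 0.4, 5.9]
gripper_width: 0.226
t 3.3 tcp [0.5687 0.044  0.0796] case [0.0469 0.0944] F [-0.4  0.4  5.9] w 0.226
offset units [-0.04 -0.01 -0.05] turn units [-0.    0.03 -0.05]
```

View pics/w2.png

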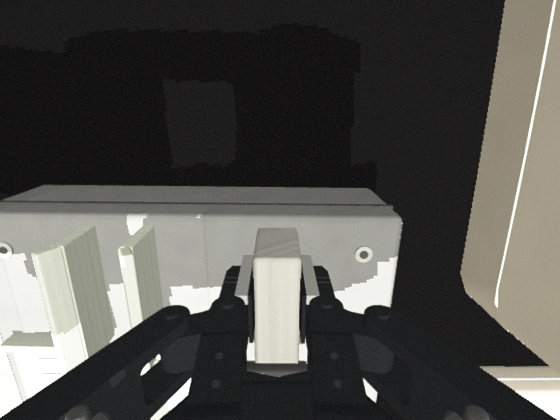

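```bash
python3 -m jog '{"offset":[[0,0,0.05],[0.01,0.06,0],[0.01,0.06,0],[0.01,0.06,0],[0,0.06,0],[0,0,0]],"angular":[[0,0,0],[0,0,0],[0,0,0],[0,0,0],[0,0,0],[0,0,0]],"jaw":[10,10,10,10,10,10]}'
python3 -c "
from h import *
togo(.045,.110,.080)"
```

```text
time: 3.95
tool_pos: [0.5687, 0.0565, 0.08]
tool_rot: [0.48, -0.48, 0.52, -0.519]
contact_force: [-0.0, -0.5, 0.1]
gripper_width: 0.223
t 3.95 tcp [0.5687 0.0565 0.08  ] case [0.0459 0.1069] F [-0.  -0.5  0.1] w 0.223
offset units [-0.01  0.06  0.  ] turn units [-0.   -0.01 -0.05]
```

```bash
python3 -m jog '{"offset":[[0.01,0.08,0],[0,0.08,0],[0.01,0.08,0],[0,0,0]],"angular":[[0,0,0],[0,0,0],[0,0,0],[0,0,0]],"jaw":[10,10,10,10]}'
python3 - <<'E'
from h import *
togo(.046,.280,.080)
f=manip.grab_frame('top');crop(f,220,160,360,285,4,'t2.png')
E
```

```text
time: 4.35
tool_pos: [0.57, 0.0686, 0.0803]
tool_rot: [0.48, -0.48, 0.519, -0.519]
contact_force: [0.8, -1.0, -0.9]
gripper_width: 0.217
t 4.35 tcp [0.57   0.0686 0.0803] case [0.0461 0.119 ] F [ 0.8 -1.  -0.9] w 0.217
offset units [ 0.27  3.21 -0.01] turn units [-0.    0.   -0.05]
```

View pics/t2.png

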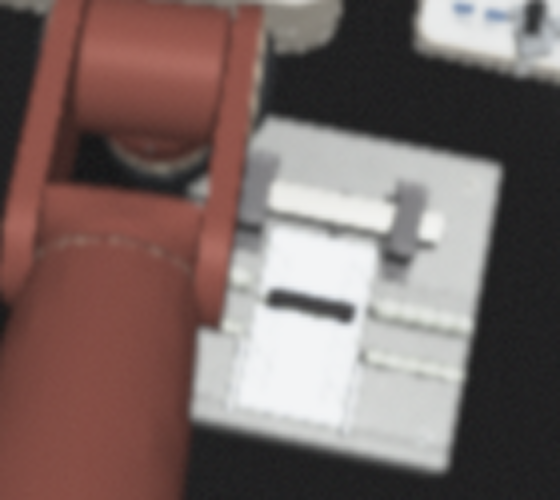

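The right end now stands out only about 20 mm (px ~440,228 in the crop), so the bar follows and left is the free way.

```bash
python3 -m jog '{"offset":[[0.02,0.25,0],[0.02,0.25,0],[0.02,0.25,0],[0.02,0.25,0],[0.02,0.25,0],[0.02,0.25,0],[0,0,0]],"angular":[[0,0,0],[0,0,0],[0,0,0],[0,0,0],[0,0,0],[0,0,0],[0,0,0]],"jaw":[10,10,10,10,10,10,10]}'
python3 -c "
from h import *
togo(.046,.280,.080)"
```

```text
time: 5.1
tool_pos: [0.576, 0.1448, 0.0803]
tool_rot: [0.48, -0.48, 0.519, -0.519]
contact_force: [0.2, -0.3, -1.0]
gripper_width: 0.219
t 5.1 tcp [0.576  0.1448 0.0803] case [0.0457 0.1954] F [ 0.2 -0.3 -1. ] w 0.219
offset units [ 0.15  1.68 -0.01] turn units [-0.    0.   -0.07]
```

```bash
python3 -m jog '{"offset":[[0.02,0.25,0],[0.02,0.25,0],[0.02,0.25,0],[0.02,0.25,0],[0.02,0.25,0],[0.02,0.25,0],[0.02,0.2,0],[0,0,0]],"angular":[[0,0,0],[0,0,0],[0,0,0],[0,0,0],[0,0,0],[0,0,0],[0,0,0],[0,0,0]],"jaw":[10,10,10,10,10,10,10,10]}'
python3 - <<'E'
from h import *
togo(.046,.350,.100)
f=manip.grab_frame('scene');crop(f,180,150,380,290,4,'s3.png')
f=manip.grab_frame('wrist');cv2.imwrite('pics/w3.png',f)
E
```

```text
time: 5.9
tool_pos: [0.583, 0.2294, 0.0804]
tool_rot: [-0.48, 0.48, -0.519, 0.519]
contact_force: [-0.6, 0.4, -1.3]
gripper_width: 0.222
t 5.9 tcp [0.583  0.2294 0.0804] case [0.0455 0.2803] F [-0.6  0.4 -1.3] w 0.222
offset units [0.13 1.39 0.39] turn units [-0.    0.   -0.06]
```

View pics/s3.png

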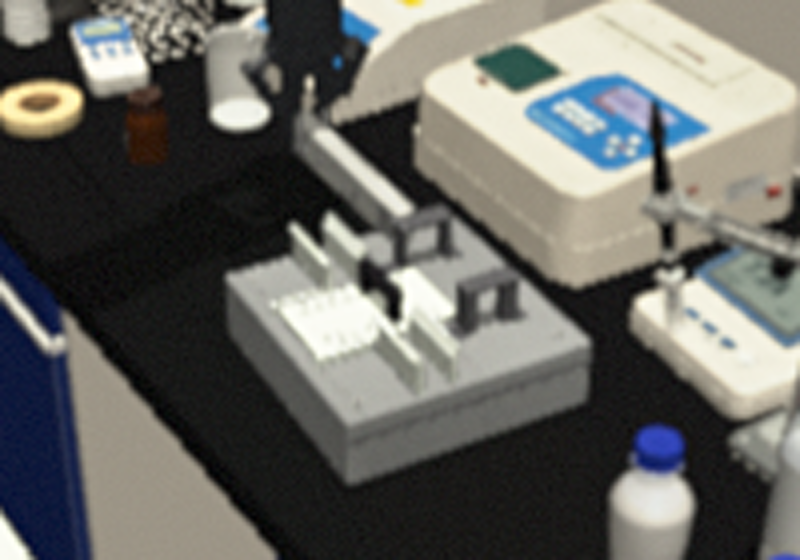

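View pics/w3.png

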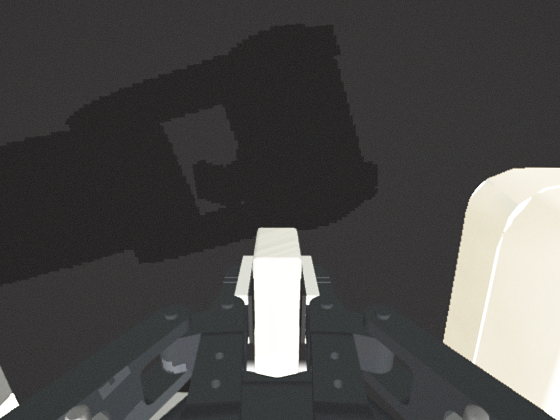

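```bash
python3 -m jog '{"offset":[[0.02,0.3,0],[0.02,0.3,0],[0,0,0.2],[0,0,0.2],[0,0.2,0],[-0.2,0.2,0],[-0.2,0.2,0],[-0.2,0.15,0],[0,0,0]],"angular":[[0,0,0],[0,0,0],[0,0,0],[0,0,0],[0,0,0],[0,0,0],[0,0,0],[0,0,0],[0,0,0]],"jaw":[10,10,10,10,10,10,10,10,10]}'
python3 - <<'E'
from h import *
togo(.046,.350,.012)
f=manip.grab_frame('scene');crop(f,180,150,380,290,4,'s4.png')
E
```

```text
time: 6.9
tool_pos: [0.5528, 0.2966, 0.0995]
tool_rot: [0.48, -0.481, 0.519, -0.519]
contact_force: [0.2, 0.3, -2.1]
gripper_width: 0.223
t 6.9 tcp [0.5528 0.2966 0.0995] case [0.0097 0.3448] F [ 0.2  0.3 -2.1] w 0.223
offset units [ 0.73  0.04 -1.75] turn units [ 0.   -0.02 -0.07]
```

View pics/s4.png

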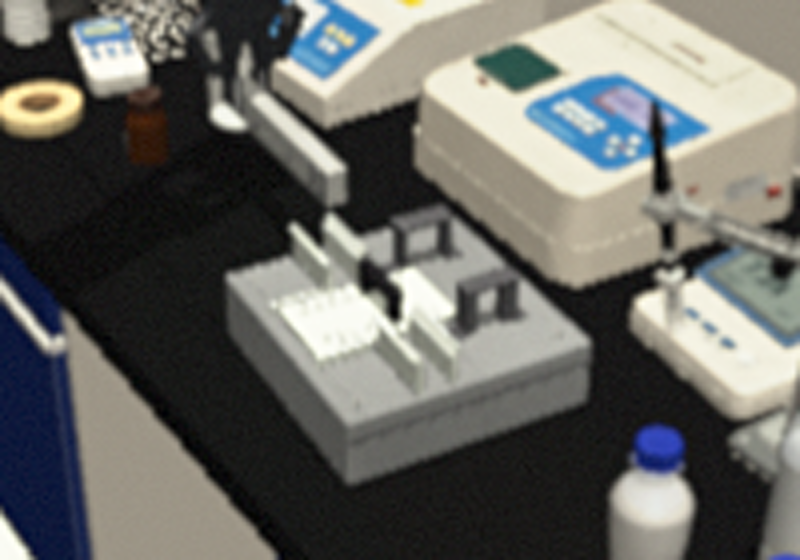

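```bash
python3 -m jog '{"offset":[[0,0.1,-0.3],[0,0,-0.4],[0,0,-0.4],[0,0,-0.4],[0,0,-0.15],[0,0,-0.06],[0,0,-0.04],[0,0,0]],"angular":[[0,0,0],[0,0,0],[0,0,0],[0,0,0],[0,0,0],[0,0,0],[0,0,0],[0,0,0]],"jaw":[10,10,10,10,10,10,10,10]}'
python3 -c "
from h import *
togo(.046,.350,.010)"
```

```text
time: 7.75
tool_pos: [0.5557, 0.3007, 0.0135]
tool_rot: [-0.48, 0.479, -0.519, 0.52]
contact_force: [0.8, -0.3, -1.6]
gripper_width: 0.225
t 7.75 tcp [0.5557 0.3007 0.0135] case [0.0122 0.3491] F [ 0.8 -0.3 -1.6] w 0.225
offset units [ 0.68 -0.04 -0.07] turn units [-0.    0.01 -0.05]
```

```bash
python3 -m jog '{"offset":[[0,0,-0.03],[0,0,-0.03],[0,0,-0.02],[0,0,0]],"angular":[[0,0,0],[0,0,0],[0,0,0],[0,0,0]],"jaw":[10,10,10,10]}'
python3 -c "
from h import *
togo(.046,.350,.010)"
```

```text
time: 8.15
tool_pos: [0.5554, 0.3007, 0.0096]
tool_rot: [-0.48, 0.479, -0.519, 0.52]
contact_force: [-0.6, 0.0, 1.7]
gripper_width: 0.224
t 8.15 tcp [0.5554 0.3007 0.0096] case [0.0119 0.349 ] F [-0.6  0.   1.7] w 0.224
offset units [ 0.68 -0.04  0.01] turn units [-0.    0.01 -0.05]
```

Force turned from -1.6 to +1.7, so the bar is on the worktop. I'll open the jaw and rise.

```bash
python3 -m jog '{"offset":[[0,0,0],[0,0,0],[0,0,0],[0,0,0],[0,0,0],[0,0,0.3],[0,0,0.7],[0,0,0.8],[0,0,0.8],[0,0,0.5],[0,0,0]],"angular":[[0,0,0],[0,0,0],[0,0,0],[0,0,0],[0,0,0],[0,0,0],[0,0,0],[0,0,0],[0,0,0],[0,0,0],[0,0,0]],"jaw":[60,60,60,60,60,60,60,60,60,60,60]}'
python3 - <<'E'
from h import *
togo(-.027,0,.17)
f=manip.grab_frame('wrist');cv2.imwrite('pics/w5.png',f)
E
```

```text
time: 9.25
tool_pos: [0.5581, 0.3018, 0.1713]
tool_rot: [-0.483, 0.476, -0.518, 0.521]
contact_force: [0.3, 0.6, 0.9]
gripper_width: 0.703
t 9.25 tcp [0.5581 0.3018 0.1713] case [0.0146 0.3504] F [0.3 0.6 0.9] w 0.703
offset units [-1.42 -6.91 -0.03] turn units [-0.04  0.1  -0.05]
```

View pics/w5.png

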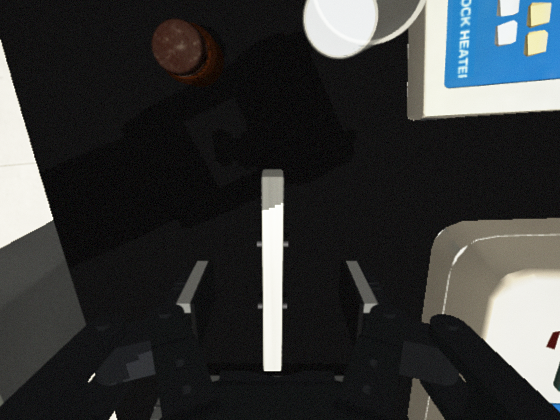

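The bar stands upright on the worktop: ends at px (273,172) and (272,370), pins at v≈243 and 306, and the bystanders are clear.

Run:
```python
from h import *
c=cam('wrist',pose())
A=onz(c,[[273,172],[272,370]],.036);B=onz(c,[[260,243.5],[285.5,243],[259.5,306],[285,306]],.018);print(A.round(4),B.round(4),A.mean(0),B.mean(0),np.linalg.norm(A[0]-A[1]),np.arctan2(*(A[0]-A[1])[:2]))
togo(-.027,0,.17)
```

```text
[[0.5567 0.3255 0.036 ]
 [0.5376 0.1107 0.036 ]] [[0.5375 0.2516 0.018 ]
 [0.5627 0.25   0.018 ]
 [0.5301 0.1798 0.018 ]
 [0.557  0.1775 0.018 ]] [0.54714491 0.21811017 0.036     ] [0.54680493 0.21472265 0.018     ] 0.21559658340785426 0.08834183083606433
t 9.3 tcp [0.5566 0.3012 0.1678] case [0.0131 0.3496] F [-0.8  0.1 -0.7] w 0.703
offset units [-1.39 -6.9   0.04] turn units [-0.02  0.06 -0.05]
```

```bash
python3 -m jog '{"offset":[[-0.14,-0.69,0],[-0.14,-0.69,0],[-0.14,-0.69,0],[-0.14,-0.69,0],[-0.14,-0.69,0],[-0.14,-0.69,0],[-0.14,-0.69,0],[-0.14,-0.69,0],[-0.14,-0.69,0],[-0.14,-0.69,0],[0,0,0],[0,0,0]],"angular":[[0,0,0],[0,0,0],[0,0,0],[0,0,0],[0,0,0],[0,0,0],[0,0,0],[0,0,0],[0,0,0],[0,0,0],[0,0,0],[0,0,0]],"jaw":[60,60,60,60,60,60,60,60,60,60,60,60]}'
python3 - <<'E'
from h import *
togo(-.027,0,.088)
tp=pose();f=manip.grab_frame('wrist');cv2.imwrite('pics/w6.png',f)
c=cam('wrist',tp);print(proj(c,[np.r_[c2w(-.027,y),.111] for y in(-.032,0,.032)]))
E
```

```text
time: 10.5
tool_pos: [0.484, -0.0446, 0.1624]
tool_rot: [0.479, -0.48, 0.521, -0.519]
contact_force: [-0.2, -0.3, 0.1]
gripper_width: 0.703
t 10.5 tcp [ 0.484  -0.0446  0.1624] case [-0.03   -0.0011] F [-0.2 -0.3  0.1] w 0.703
offset units [ 0.06  0.02 -1.49] turn units [-0.01 -0.02 -0.03]
[[280.46555523 275.67652183]
 [280.79687756 231.94779779]
 [281.15685746 183.80126474]]
```

View pics/w6.png

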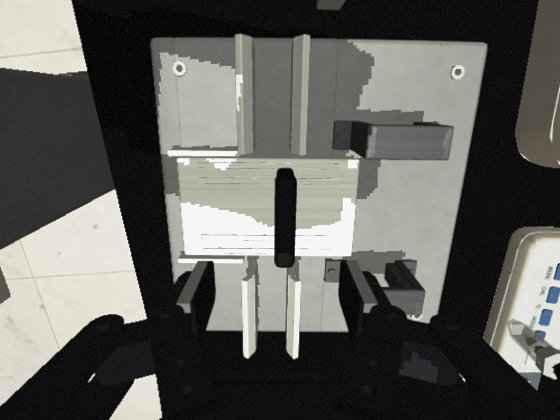

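```bash
python3 -m jog '{"offset":[[0.07,0.02,-0.3],[0,0,-0.4],[0,0,-0.4],[0,0,-0.38],[0,0,0],[0,0,0],[0,0,0],[0,0,0],[0,0,0],[0,0,0]],"angular":[[0,0,0],[0,0,0],[0,0,0],[0,0,0],[0,0,0],[0,0,0],[0,0,0],[0,0,0],[0,0,0],[0,0,0]],"jaw":[60,60,60,60,60,25,10,5,5,5]}'
python3 - <<'E'
from h import *
togo(.064,0,.088)
E
```

```text
time: 11.55
tool_pos: [0.4894, -0.0435, 0.0912]
tool_rot: [-0.48, 0.479, -0.519, 0.52]
contact_force: [-0.5, 0.9, 4.4]
gripper_width: 0.148
t 11.55 tcp [ 0.4894 -0.0435  0.0912] case [-0.0247  0.0005] F [-0.5  0.9  4.4] w 0.148
offset units [ 1.77 -0.16 -0.06] turn units [-0.    0.02 -0.04]
```

```bash
python3 -m jog '{"offset":[[0.1,-0.01,0.02],[0.2,-0.02,0],[0.2,-0.02,0],[0.2,-0.02,0],[0.2,-0.02,0],[0.2,-0.02,0],[0.2,-0.01,0],[0.2,-0.02,0],[0.2,-0.01,0],[0,0,0]],"angular":[[0,0,0],[0,0,0],[0,0,0],[0,0,0],[0,0,0],[0,0,0],[0,0,0],[0,0,0],[0,0,0],[0,0,0]],"jaw":[5,5,5,5,5,5,5,5,5,5]}'
python3 - <<'E'
from h import *
togo(.066,0,.09)
E
```

```text
time: 12.55
tool_pos: [0.5759, -0.0514, 0.0912]
tool_rot: [-0.48, 0.479, -0.519, 0.521]
contact_force: [2.1, 0.7, 2.5]
gripper_width: 0.147
t 12.55 tcp [ 0.5759 -0.0514  0.0912] case [ 0.0622 -0.0001] F [2.1 0.7 2.5] w 0.147
offset units [ 0.08 -0.01 -0.02] turn units [ 0.01  0.03 -0.05]
```

```bash
python3 -m jog '{"offset":[[0.04,0,0],[0.03,0,0],[0.03,0,0],[0,0,0]],"angular":[[0,0,0],[0,0,0],[0,0,0],[0,0,0]],"jaw":[5,5,5,5]}'
python3 - <<'E'
from h import *
togo(.066,0,.09)
E
```

```text
time: 12.95
tool_pos: [0.5769, -0.0515, 0.0912]
tool_rot: [0.478, -0.481, 0.52, -0.519]
contact_force: [-9.1, 0.3, 11.0]
gripper_width: 0.15
t 12.95 tcp [ 0.5769 -0.0515  0.0912] case [ 0.0632 -0.0001] F [-9.1  0.3 11. ] w 0.15
offset units [ 0.06 -0.   -0.02] turn units [ 0.01 -0.05 -0.05]
```

It is against the stop (-9 N in x). I'll relax, release and rise.

```bash
python3 -m jog '{"offset":[[-0.05,0,0],[0,0,0],[0,0,0],[0,0,0],[0,0,0],[0,0,0.4],[0,0,0.6],[0,0,0.6],[0,0,0],[0,0,0]],"angular":[[0,0,0],[0,0,0],[0,0,0],[0,0,0],[0,0,0],[0,0,0],[0,0,0],[0,0,0],[0,0,0],[0,0,0]],"jaw":[5,40,50,50,50,50,50,50,50,50]}'
python3 - <<'E'
from h import *
p,_=pose();togo(.066,0,.09);print('to bar',((np.array([.5475,.2145,.15])-p)/.05).round(2))
f=manip.grab_frame('wrist');cv2.imwrite('pics/w7.png',f)
E
```

```text
time: 13.95
tool_pos: [0.5764, -0.0511, 0.1716]
tool_rot: [-0.48, 0.479, -0.519, 0.52]
contact_force: [-0.4, -0.7, -0.8]
gripper_width: 0.587
t 13.95 tcp [ 0.5764 -0.0511  0.1716] case [0.0626 0.0003] F [-0.4 -0.7 -0.8] w 0.587
offset units [ 0.07 -0.01 -1.63] turn units [ 0.    0.02 -0.05]
to bar [-0.58  5.31 -0.43]
```

View pics/w7.png

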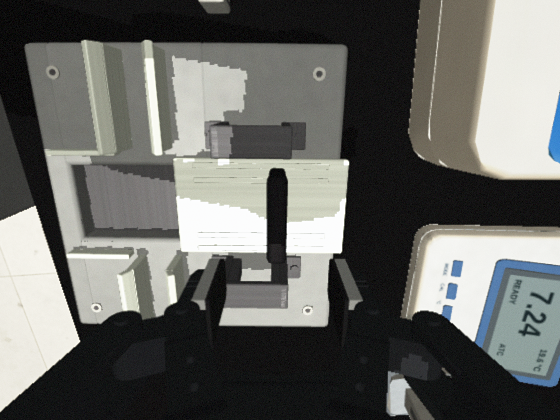

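The cover is back: the well is open at px (125,200) and the handle is at (277,215). Now over to the bar's middle.

```bash
python3 -m jog '{"offset":[[-0.06,0.53,0],[-0.06,0.53,0],[-0.06,0.53,0],[-0.06,0.53,0],[-0.06,0.53,0],[-0.06,0.53,0],[-0.06,0.53,0],[-0.06,0.53,0],[-0.05,0.53,0],[-0.05,0.53,0],[0,0,0],[0,0,0]],"angular":[[0,0,0],[0,0,0],[0,0,0],[0,0,0],[0,0,0],[0,0,0],[0,0,0],[0,0,0],[0,0,0],[0,0,0],[0,0,0],[0,0,0]],"jaw":[50,50,50,50,50,50,50,50,50,50,50,50]}'
python3 - <<'E'
from h import *
p,_=pose();togo(.066,0,.09);print('to bar',((np.array([.5475,.2145,.02])-p)/.05).round(2))
tp=pose();f=manip.grab_frame('wrist');cv2.imwrite('pics/w8.png',f);np.savez('w8',p=tp[0],R=tp[1])
E
```

```text
time: 15.2
tool_pos: [0.5459, 0.2139, 0.1689]
tool_rot: [0.479, -0.481, 0.52, -0.519]
contact_force: [0.6, 0.2, -0.2]
gripper_width: 0.584
t 15.2 tcp [0.5459 0.2139 0.1689] case [0.0098 0.2618] F [ 0.6  0.2 -0.2] w 0.584
offset units [ 0.68 -5.31 -1.58] turn units [ 0.01 -0.03 -0.06]
to bar [ 0.03  0.01 -2.98]
```

View pics/w8.png

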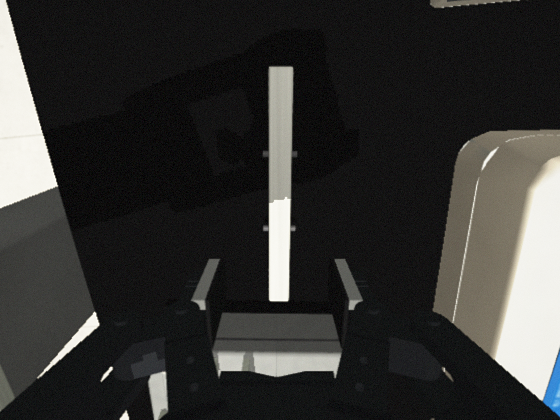

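Run:
```python
from h import *
d=np.load('w8.npz');c=cam('wrist',(d['p'],d['R']))
B=onz(c,[[263,154],[299,154],[263.5,229],[296,229]],.018);A=onz(c,[[281,67],[279,301]],.036)
print(B.round(4),B.mean(0),A.round(4),A.mean(0),np.arctan2(*(A[0]-A[1])[:2]))
```

```text
[[0.5365 0.2511 0.018 ]
 [0.569  0.2486 0.018 ]
 [0.5303 0.1782 0.018 ]
 [0.5619 0.1758 0.018 ]] [0.54942474 0.21342158 0.018     ] [[0.5579 0.3209 0.036 ]
 [0.54   0.1076 0.036 ]] [0.54893294 0.2142474  0.036     ] 0.08371806770685489
```

```bash
python3 -m jog '{"offset":[[0.05,-0.01,-0.5],[0,0,-0.6],[0,0,-0.6],[0,0,-0.6],[0,0,-0.5],[0,0,-0.3],[0,0,-0.03],[0,0,0],[0,0,0]],"angular":[[0,0,-0.05],[0,0,0],[0,0,0],[0,0,0],[0,0,0],[0,0,0],[0,0,0],[0,0,0],[0,0,0]],"jaw":[50,50,50,50,50,50,50,50,50]}'
python3 - <<'E'
from h import *
p,_=pose();togo(.066,0,.09);print('to bar',((np.array([.5485,.213,.0125])-p)/.05).round(2))
E
```

```text
time: 16.15
tool_pos: [0.5509, 0.2136, 0.0161]
tool_rot: [-0.479, 0.477, -0.52, 0.521]
contact_force: [0.9, 1.1, -0.2]
gripper_width: 0.586
t 16.15 tcp [0.5509 0.2136 0.0161] case [0.0148 0.2619] F [ 0.9  1.1 -0.2] w 0.586
offset units [ 0.58 -5.31  1.48] turn units [-0.01  0.03  0.01]
to bar [-0.05 -0.01 -0.07]
```

```bash
python3 -m jog '{"offset":[[-0.03,-0.01,-0.06],[0,0,0],[0,0,0],[0,0,0],[0,0,0],[0,0,0],[0,0,0]],"angular":[[0,0,0],[0,0,0],[0,0,0],[0,0,0],[0,0,0],[0,0,0],[0,0,0]],"jaw":[50,50,25,10,10,10,10]}'
python3 - <<'E'
from h import *
togo(.066,0,.09)
E
```

```text
time: 16.85
tool_pos: [0.5484, 0.2131, 0.0118]
tool_rot: [-0.479, 0.478, -0.521, 0.521]
contact_force: [-1.2, 0.4, 4.3]
gripper_width: 0.222
t 16.85 tcp [0.5484 0.2131 0.0118] case [0.0123 0.2612] F [-1.2  0.4  4.3] w 0.222
offset units [ 0.63 -5.3   1.56] turn units [-0.    0.01  0.  ]
```

```bash
python3 -m jog '{"offset":[[0,0,0.2],[0,0,0.5],[0,0,0.5],[0,0,0.5],[0,0,0.5],[0,0,0.5],[0,0,0],[0,0,0]],"angular":[[0,0,0],[0,0,0],[0,0,0],[0,0,0],[0,0,0],[0,0,0],[0,0,0],[0,0,0]],"jaw":[10,10,10,10,10,10,10,10]}'
python3 - <<'E'
from h import *
togo(-.035,0,.142)
f=manip.grab_frame('wrist');cv2.imwrite('pics/w9.png',f)
E
```

```text
time: 17.65
tool_pos: [0.5478, 0.213, 0.1461]
tool_rot: [-0.478, 0.478, -0.521, 0.521]
contact_force: [0.0, -0.6, -2.1]
gripper_width: 0.22
t 17.65 tcp [0.5478 0.213  0.1461] case [0.0118 0.261 ] F [ 0.  -0.6 -2.1] w 0.22
offset units [-1.37 -5.12 -0.08] turn units [-0.  0.  0.]
```

View pics/w9.png

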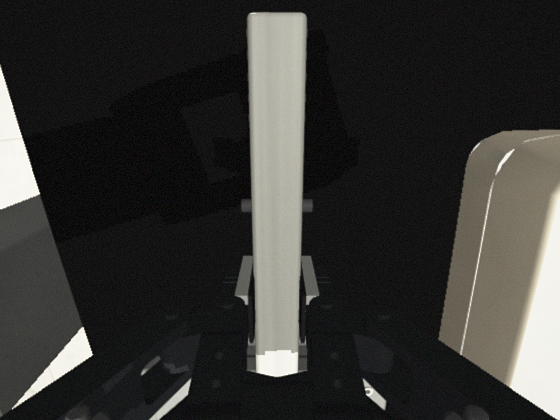

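Run:
```python
from h import *
p,Rt=pose();c=cam('wrist',(p,Rt))
for uv,z in [((242,206),.1523),((312,206),.1523),((248,14),.1703),((306,14),.1703),((253,300),.1703),((301,300),.1703)]:
    w=onz(c,[uv],z)[0];print((w2c(w)-w2c(p)).round(4))
```

```text
[-0.0148  0.0373]
[0.016  0.0373]
[-0.0087  0.1079]
[0.01   0.1079]
[-0.0095  0.0015]
[0.0108 0.0015]
```

```bash
python3 -m jog '{"offset":[[-0.14,-0.3,0],[-0.14,-0.5,0],[-0.14,-0.5,0],[-0.14,-0.5,0],[-0.14,-0.5,0],[-0.14,-0.5,0],[-0.14,-0.5,0],[-0.13,-0.5,0],[-0.13,-0.5,0],[-0.13,-0.5,0],[0,-0.32,0],[0,0,0]],"angular":[[0,0,0],[0,0,0],[0,0,0],[0,0,0],[0,0,0],[0,0,0],[0,0,0],[0,0,0],[0,0,0],[0,0,0],[0,0,0],[0,0,0]],"jaw":[10,10,10,10,10,10,10,10,10,10,10,10]}'
python3 - <<'E'
from h import *
togo(-.035,0,.12)
tp=pose();f=manip.grab_frame('wrist');cv2.imwrite('pics/w10.png',f);np.savez('w10',p=tp[0],R=tp[1])
f=manip.grab_frame('top');crop(f,240,175,360,285,5,'t10.png')
E
```

```text
time: 18.9
tool_pos: [0.4777, -0.0448, 0.1445]
tool_rot: [0.477, -0.478, 0.522, -0.521]
contact_force: [-1.1, 0.5, -1.2]
gripper_width: 0.221
t 18.9 tcp [ 0.4777 -0.0448  0.1445] case [-0.0363 -0.0018] F [-1.1  0.5 -1.2] w 0.221
offset units [ 0.03  0.03 -0.49] turn units [-0.   -0.03  0.03]
```

View pics/w10.png

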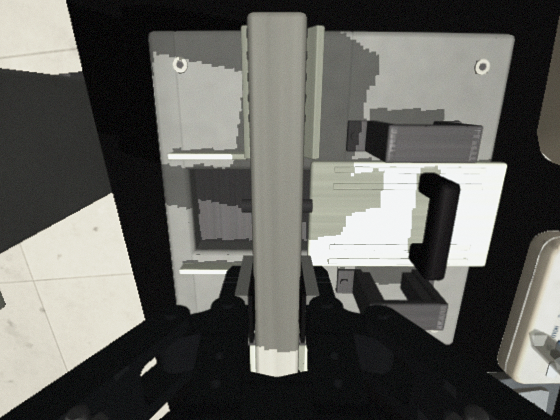

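View pics/t10.png

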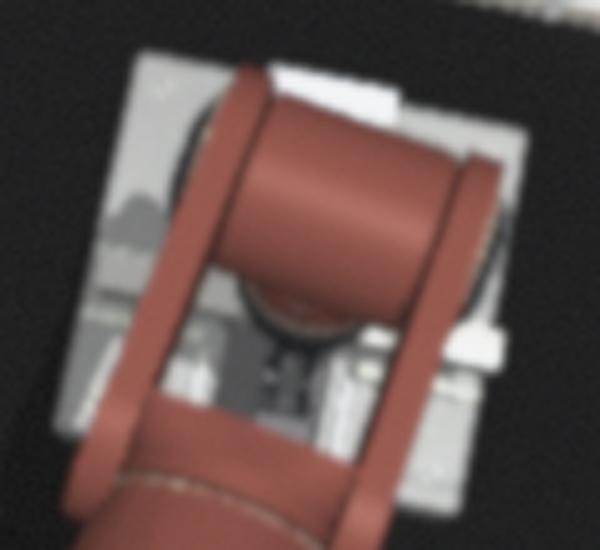

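Run:
```python
from h import *
f=cv2.imread('pics/w10.png');g=cv2.imread('pics/w6.png')
a=cv2.resize(f[0:180,220:350],None,fx=4,fy=3.2,interpolation=cv2.INTER_CUBIC)
cv2.imwrite('pics/w10c.png',a)
```

```text
(no output)
```

View pics/w10c.png

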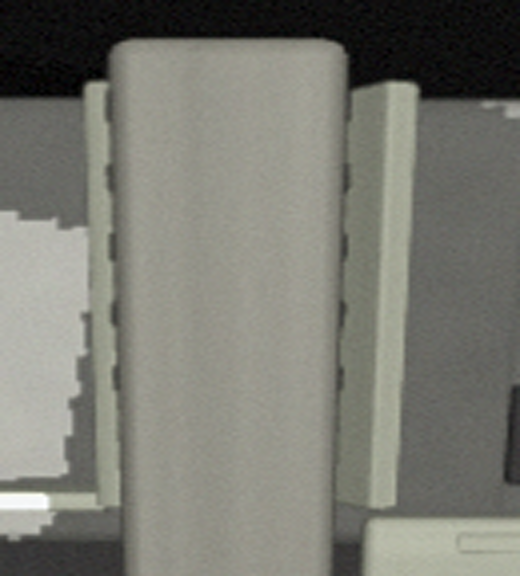

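Run:
```python
from h import *
d=np.load('w10.npz');p=d['p'];c=cam('wrist',(p,d['R']))
g=lambda u,v:(u/4+220,v/3.2)
for n,pts,z in(('cheek',[(84,87),(418,87),(99,500),(395,500)],.106),('bar',[(110,50),(348,50),(127,570),(332,570)],p[2]+.0242)):
    for q in pts:
        w=onz(c,[g(*q)],z)[0];print(n,(w2c(w)-w2c(p)).round(4),w2c(w).round(4))
```

```text
cheek [-0.0172  0.1171] [-0.0534  0.1153]
cheek [0.0248 0.1169] [-0.0115  0.1151]
cheek [-0.0174  0.0521] [-0.0537  0.0503]
cheek [0.0241 0.0519] [-0.0121  0.0501]
bar [-0.0086  0.1078] [-0.0449  0.106 ]
bar [0.0108 0.1077] [-0.0255  0.1059]
bar [-0.0086  0.0536] [-0.0449  0.0518]
bar [0.0106 0.0536] [-0.0257  0.0518]
```

```bash
python3 -m jog '{"offset":[[0.06,0.07,-0.1],[0,0,-0.2],[0,0,-0.15],[0,0,0],[0,0,0]],"angular":[[0,0,0],[0,0,0],[0,0,0],[0,0,0],[0,0,0]],"jaw":[10,10,10,10,10]}'
python3 - <<'E'
from h import *
togo(-.035,0,.12)
tp=pose();f=manip.grab_frame('wrist');cv2.imwrite('pics/w11.png',f);np.savez('w11',p=tp[0],R=tp[1])
a=cv2.resize(f[0:260,220:350],None,fx=4,fy=2.2,interpolation=cv2.INTER_CUBIC)
cv2.imwrite('pics/w11c.png',a)
f=manip.grab_frame('scene');crop(f,200,180,350,280,5,'s11.png')
E
```

```text
time: 19.5
tool_pos: [0.4821, -0.0391, 0.1231]
tool_rot: [0.478, -0.479, 0.521, -0.52]
contact_force: [0.3, -0.0, -0.7]
gripper_width: 0.217
t 19.5 tcp [ 0.4821 -0.0391  0.1231] case [-0.0324  0.0042] F [ 0.3 -0.  -0.7] w 0.217
offset units [-0.06 -0.08 -0.06] turn units [-0.   -0.01 -0.  ]
```

View pics/w11c.png

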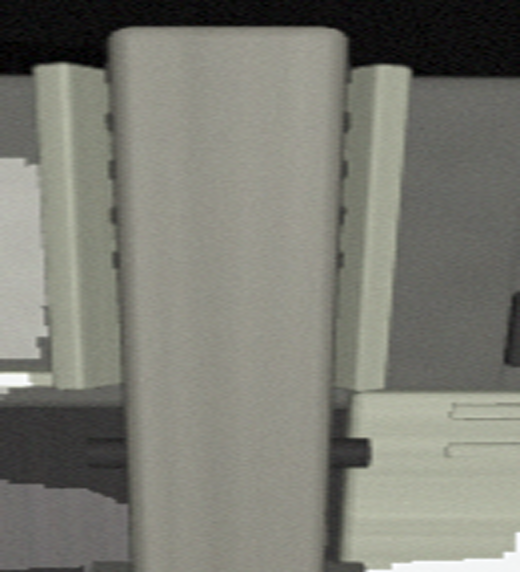

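View pics/s11.png

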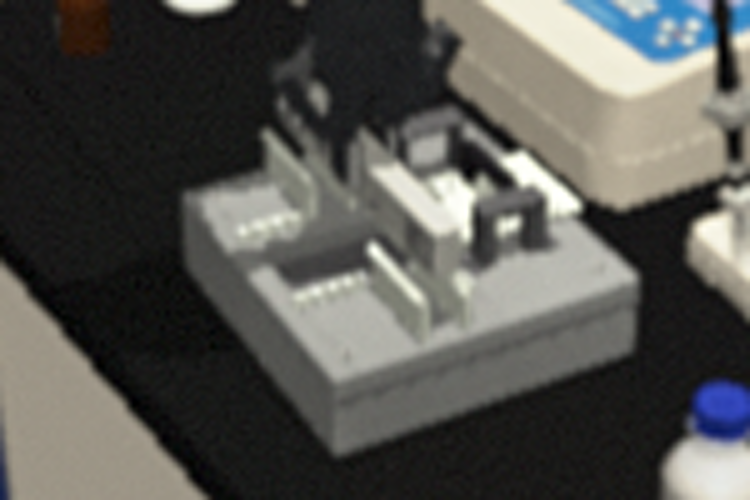

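Run:
```python
from h import *
d=np.load('w11.npz');p=d['p'];c=cam('wrist',(p,d['R']))
g=lambda u,v:(u/4+220,v/2.2)
for n,pts,z in(('cheek',[(33,66),(411,67),(52,388),(384,387)],.106),('bar',[(110,38),(348,38),(128,500),(328,500)],p[2]+.0242),('pin',[(88,452),(370,452)],p[2]+.0062)):
    for q in pts:
        w=onz(c,[g(*q)],z)[0];print(n,(w2c(w)-w2c(p)).round(4),w2c(w).round(4))
```

```text
cheek [-0.0211  0.1116] [-0.0535  0.1158]
cheek [0.0209 0.1114] [-0.0115  0.1157]
cheek [-0.0216  0.0452] [-0.054   0.0494]
cheek [0.0203 0.0454] [-0.0121  0.0497]
bar [-0.0091  0.1072] [-0.0414  0.1115]
bar [0.0103 0.1072] [-0.022   0.1115]
bar [-0.0093  0.0338] [-0.0416  0.0381]
bar [0.0104 0.0338] [-0.0219  0.0381]
pin [-0.0149  0.0372] [-0.0473  0.0414]
pin [0.0163 0.0372] [-0.016   0.0414]
```

Bar and rest agree: 0.9 mm off in x, under 1 mm in y. I'll shift slightly and lower in stages.

```bash
python3 -m jog '{"offset":[[-0.02,0,-0.05],[0,0,-0.1],[0,0,-0.1],[0,0,-0.1],[0,0,-0.05],[0,0,0]],"angular":[[0,0,0],[0,0,0],[0,0,0],[0,0,0],[0,0,0],[0,0,0]],"jaw":[10,10,10,10,10,10]}'
python3 - <<'E'
from h import *
togo(-.0333,0.004,.0818)
E
```

```text
time: 20.2
tool_pos: [0.481, -0.0394, 0.1031]
tool_rot: [0.478, -0.479, 0.521, -0.52]
contact_force: [-0.0, 0.0, -0.9]
gripper_width: 0.227
t 20.2 tcp [ 0.481  -0.0394  0.1031] case [-0.0334  0.0039] F [-0.   0.  -0.9] w 0.227
offset units [ 0.    0.   -0.43] turn units [-0.   -0.01  0.  ]
```

```bash
python3 -m jog '{"offset":[[0,0,-0.1],[0,0,-0.1],[0,0,-0.1],[0,0,-0.06],[0,0,0],[0,0,0]],"angular":[[0,0,0],[0,0,0],[0,0,0],[0,0,0],[0,0,0],[0,0,0]],"jaw":[10,10,10,10,10,10]}'
python3 - <<'E'
from h import *
togo(-.0333,0.004,.0818)
E
```

```text
time: 20.8
tool_pos: [0.4815, -0.0395, 0.0857]
tool_rot: [0.478, -0.478, 0.521, -0.521]
contact_force: [1.2, -0.1, -1.4]
gripper_width: 0.218
t 20.8 tcp [ 0.4815 -0.0395  0.0857] case [-0.033   0.0038] F [ 1.2 -0.1 -1.4] w 0.218
offset units [-0.01  0.   -0.08] turn units [-0. -0.  0.]
```

```bash
python3 -m jog '{"offset":[[0,0,-0.03],[0,0,-0.03],[0,0,-0.02],[0,0,-0.02],[0,0,0],[0,0,0]],"angular":[[0,0,0],[0,0,0],[0,0,0],[0,0,0],[0,0,0],[0,0,0]],"jaw":[10,10,10,10,10,10]}'
python3 - <<'E'
from h import *
togo(-.0333,0.004,.0818)
E
```

```text
time: 21.4
tool_pos: [0.4816, -0.0395, 0.0817]
tool_rot: [0.478, -0.478, 0.521, -0.521]
contact_force: [-3.5, 0.5, 5.8]
gripper_width: 0.221
t 21.4 tcp [ 0.4816 -0.0395  0.0817] case [-0.0329  0.0038] F [-3.5  0.5  5.8] w 0.221
offset units [-0.01  0.    0.  ] turn units [-0. -0.  0.]
```

The bar is on the deck: TCP z is as expected and the contact force is +5.8 N. Releasing and rising.

```bash
python3 -m jog '{"offset":[[0,0,0.01],[0,0,0],[0,0,0],[0,0,0],[0,0,0],[0,0,0.2],[0,0,0.5],[0,0,0.7],[0,0,0.7],[0,0,0.7],[0,0,0],[0,0,0]],"angular":[[0,0,0],[0,0,0],[0,0,0],[0,0,0],[0,0,0],[0,0,0],[0,0,0],[0,0,0],[0,0,0],[0,0,0],[0,0,0],[0,0,0]],"jaw":[30,45,45,45,45,45,45,45,45,45,45,45]}'
python3 - <<'E'
from h import *
togo(-.033,0.004,.0818)
tp=pose();f=manip.grab_frame('wrist');cv2.imwrite('pics/w12.png',f);np.savez('w12',p=tp[0],R=tp[1])
f=manip.grab_frame('scene');crop(f,200,180,350,280,5,'s12.png')
E
```

```text
time: 22.6
tool_pos: [0.4821, -0.0396, 0.2231]
tool_rot: [-0.479, 0.478, -0.52, 0.522]
contact_force: [-0.5, -0.5, -0.5]
gripper_width: 0.526
t 22.6 tcp [ 0.4821 -0.0396  0.2231] case [-0.0323  0.0038] F [-0.5 -0.5 -0.5] w 0.526
offset units [-0.01  0.01 -2.83] turn units [0.01 0.03 0.  ]
```

View pics/w12.png

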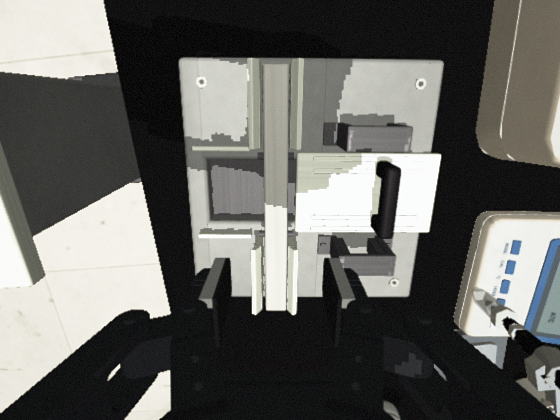

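View pics/s12.png

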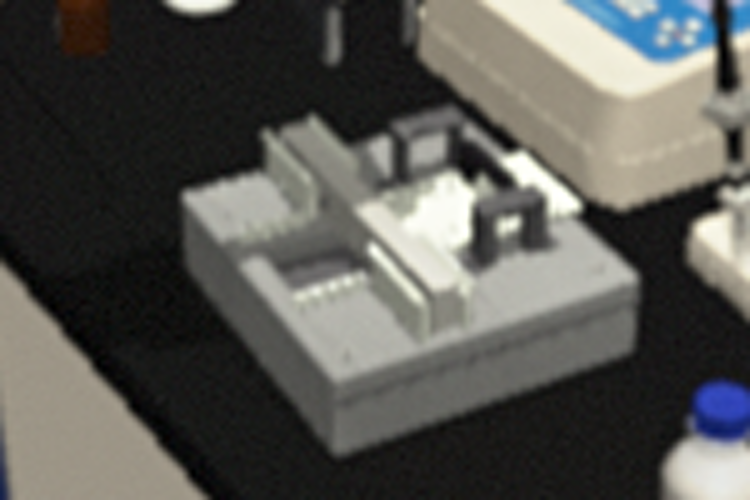

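Run:
```python
from h import *
f=cv2.imread('pics/w12.png');crop(f,170,50,450,330,2.1,'w12c.png')
d=np.load('w12.npz');p=d['p'];c=cam('wrist',(p,d['R']))
q=lambda uv,z:w2c(onz(c,[uv],z)[0]).round(4)
print('bar ends',q((275,63),.106),q((276,310),.106),'cheek ends',q((254,60),.106),q((256,314),.106))
print('cover near/far edge',q((297,190),.079),q((436,190),.079),'bar edges',q((265,190),.106),q((290,190),.106))
print('deck corners',q((180,60),.07),q((443,61),.07))
```

```text
bar ends [-0.0327  0.1127] [-0.0321 -0.1018] cheek ends [-0.0482  0.1148] [-0.0512 -0.1062]
cover near/far edge [-0.0127  0.0083] [0.1159 0.0082] bar edges [-0.0412  0.0154] [-0.0204  0.0154]
deck corners [-0.1128  0.1193] [0.1099 0.119 ]
```

View pics/w12c.png

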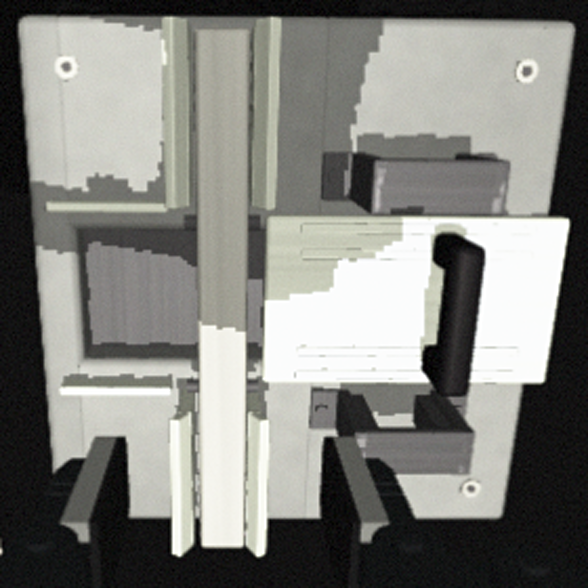

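Run:
```python
from h import *
f=manip.grab_frame('top');cv2.imwrite('pics/t13.png',f)
print(manip.job_done(),manip.state()['time'])
```

```text
the job is handed in; nothing more can be done
the job is handed in; nothing more can be done
```

View pics/t13.png

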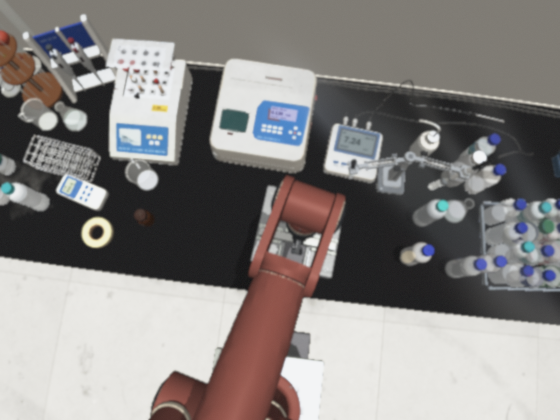

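The job was handed in at about 22.7 s, with the lock bar lying in the two rests and the cover fully back. No verdict was reported.

- **Lock bar out:** left turned out to be the free way. I drew the bar out to the left, laid it upright on the worktop and let go of it.
- **Cover:** I slid it back by its handle until it met its stop (the wrist force read -9 N in x).
- **Lock bar in the rests:** I took it by its middle and lowered it until the wrist force showed contact (5.8 N), with the tool at the height expected for the bar resting on the deck. I then released it and raised the gripper clear.

**Last checks:**
- The wrist picture shows the bar level with the cheeks in both rests and centred to about 1 mm along.
- The cover's near edge is about 20 mm behind the bar's centre line, which matches fully back.
- In the last top picture the bottle, vial and beaker look to be where they started; I did not measure their positions again.

**Disagreement:** the wrist and top cameras differed by 2 to 5 mm in case coordinates. I therefore placed the bar from its position relative to the rests in a single wrist picture.

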